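# Set the stiff stop of a length gauge to its pointers with a tapping stick

## Robot

A 6-joint arm with a two-finger parallel gripper is mounted at the origin on a cart in front of the work surface, level with it; the furniture and walls round the work are solid. World frame = base frame: x ahead of the robot, y to its left, z up, the work surface at z = 0. Lengths are in m, angles in degrees, forces in N, time in s.
With the tool pointing down it reaches from about 0.4 to 0.825 m from the base axis. Payload 7 kg.
Tool frame: the origin (TCP) lies at the very end of the fingers, on their centre line; the grasp point (between the pads) lies 19 mm behind it; z points along the fingers, y is the line along which they close (so a half turn about z gives the same grasp; the last joint's range is limited). The gripper opens to 88 mm and grips with 3 to 60 N. Pads are 19 mm wide; open, the fingers measure 130 mm over their backs; the gripper's body (78 mm by 193 mm) begins 47 mm behind the grasp point.
Start: joints at [93.742, 20.546, 0.682, 0, -70.136, -16.507], TCP at [0.149, 0.658, 0.227] pointing down, gripper open.
Joint ranges: [-176.03, 176.03], [-82.01, 121.73], [-58.28, 71.71], [-173.87, 95.51], [-174.79, -0.11], [-173.66, 173.66]. Speed limits (degrees/s): [136.94, 136.94, 172.46, 180, 180, 180].

## Interface

Orientations are given as [roll, pitch, yaw] about the fixed x, y, z axes, in that order (R = Rz(yaw) Ry(pitch) Rx(roll)).
In Python, from plant import ctrl, cams, workorder gives the robot as it stands.
- The arm moves only by the tool play_rows, never from a script. Its argument "motion" is a list of rows, each an object of numbers: "x", "y", "z": the shift along the tool's x, y, z normalised to -1 to 1, where 1 is 0.025 m; "rx", "ry", "rz": the turn, a rotation vector about the tool's x, y, z normalised to -1 to 1, where 1 is 4 degrees. A call has 1 to 20 rows; each row shifts and turns the commanded pose from where the row before left it, along the tool's axes as they then stand; what a row does not reach is not made up. A row lasts 1/8 s, in which the tool goes at most 62.5 mm and 10.7 degrees, less where a joint would pass 70% of its speed; a pose out of reach is approached as far as the arm can. A call with a number of a shift or a turn outside -1 to 1 is refused whole. A call with a gripper value outside its range is refused whole. "fingers" is the opening, from -1 (shut) to 1 (fully open), set as the call begins (left out, the last holds). The fingers move at their own pace and stop on an object; the grip force is fixed at half the most. Time passes only in rows, so rows that do not move let the fingers close. It gives the time, the measured TCP pose, the force, the opening and the grip force at its end, in the units of the state.
- ctrl.get_obs(): the state, without advancing time (a new reading comes with each control period).
- cams.snapshot(name): name is "scene" or "side" or "wrist"; returns the picture (420x560x3 uint8, blue, green, red); there is no depth.
- cams.get_calibration(name): a dict with "vertical_fov" (degrees; the focal length in pixels is half the picture's height over the tangent of half this angle, whatever the lens; pixels are square), "cx", "cy" (the principal point, pixels), "position" and "rotation" of the camera in the world. Camera axes: x right, y up, looking along -z (the intrinsics and any distortion apply to the point x, -y, -z); pixel columns grow to the right and rows downward; lengths in m; the calibration is good to about 2 mm. The wrist camera is an equidistant fisheye: a pixel r from the principal point sees the ray r / f radians off the axis. A picture is of the moment at which its call begins: read the wrist's pose just before it. get_calibration takes no time and is no camera call; for the wrist camera it gives the pose at the moment of the call.
- workorder.close_job(): hands the job in; it is judged then, once.
The state is a dict: "clock": time; "joint_pos": joint angles; "qvel": joint speeds; "tau": joint torques, N m; "tool_pos": TCP position; "orientation": TCP orientation; "force": force on the tool from outside, world axes, zero at the start; "moment": the same for the moment, N m; "opening": finger opening in m; "gripper_force": force on a finger pad.
Only numpy, scipy, OpenCV 4.12 (cv2) and the standard library are available. Lean on these libraries where they do the work, as an engineer would, in place of code of your own. Each camera call takes 0.05 s, during which the arm holds its last target. There are 200 camera calls.

## Task

Pull the wooden tapping stick out from under the low riser by its narrow nose, lay it down on the bench clear of the riser, let go, and take it again by its wide handle. Put its nose into the open mouth of the stop gauge and nudge the stiff stop along gently, a little at a time and never with a knock, until its brass index bar stands level with the tips of the two pointers without going past them. Then draw the stick out, lay it flat on the bench clear of the gauge, and leave the other things where they are.

Things in the scene. Friction and masses are not known exactly. Their poses are not given: they have to be found in the camera images.
- stick: Wooden tapping stick, 200 mm long, 20 mm thick, about 0.14 kg, lying flat. Origin mid-length on its underside; x along it towards the nose, z up. Front 110 mm (x -10 to 100): shank 22 mm wide. Rear 90 mm (x -100 to -10): handle 34 mm wide, too wide for the gauge. At the start only the last 50 to 60 mm of the nose end stick out from under the riser, towards the robot
- stick_nose (a point): Centre of the stick's nose face (steel cap, last 24 mm of the shank), 10 mm above its underside
- riser: Low wooden bench riser, fixed: board 150 mm deep, 130 mm wide, top 50 mm and underside 38 mm above the bench, on 12 mm side walls, open towards the robot; a green tin 31 mm high stands on it, 25 mm or more behind the front edge. Origin at its centre at bench level, x pointing into it; the open front edge is at x = -75 mm
- gauge: Stop gauge, fixed: aluminium channel 170 mm long on a base plate 86 mm wide, 6 mm thick, that reaches 22 mm out in front of the mouth, with a steel cover (top 39 mm above the bench) that leaves a 10 mm slot along the middle. Origin at its centre at bench level; x along the channel, inwards from the open mouth (x = -85 mm) to the closed far end, so a stop pushed too far cannot be brought back; z up
- gauge_mouth (a point): Centre of the channel's mouth: gauge x = -85 mm, 20 mm above the bench. The channel is 30 mm wide and 28 mm high (6 to 34 mm above the bench); two slanting cheeks, reaching up to 22 mm out in front of it, widen the mouth
- stop (a joint): Travel of the stop along gauge +x, m, 0 to 0.09. The stop is a dark steel block inside the channel, 40 mm long, 28 mm wide, filling it nearly to the cover. It takes about 7 N to move, does not coast and stays where it is left. Fingers cannot reach it; the stick's nose can. Its struck face lies at gauge x = -65 mm + travel
- stop_index (a point): Top of the brass index bar (4 mm long in x) on the stop, seen through the cover's slot; 20 mm beyond the struck face in gauge x
- pointers: Pair of small dark steel clip-on pointers fixed on the gauge's cover, 13 mm wide, tips facing each other across the slot; top 42 mm above the bench. Same axes as the gauge
- mark (a point): The middle between the two pointer tips, on the slot's centre line at the cover's top, 39 mm above the bench: the stop index must come to the same gauge x
- brush: Thin brush, 154 mm, lying loose: a bystander
- graver: Wood-handled graver, 124 mm, lying loose to the left, near the front edge: a bystander
- rouge: Red and white bar of polishing compound, 87 x 35 x 27 mm, lying loose in the middle of the bench: a bystander
- pliers: Blue-handled flat pliers, 133 mm, lying loose at the right: a bystander

How it is judged (in metres and radians):
On the way, in this order (a step that is already met when the one before it is completed fails the run):
1. the stick lies on the bench, drawn out from under the riser, and is let go (x of stick in the frame of riser below -0.14 m and height (world z) of stick below 0.006 m and angle between stick's own z axis and vertical below 0.1 rad and contact force between the fingers and stick below 0.1 N), for 0.1 s.
2. the stop's index stands level with the pointers (x of stop_index in the frame of mark between -0.004 and 0.004 m), for 0.1 s.
At the end, for the whole second after the job is handed in: The stop's index stands within 4 mm of the pointers along the gauge, and the stick lies flat and still on the bench, its nose off the gauge's base plate (at least 22 mm out of the channel's mouth) (all of step 2 and x of stick_nose in the frame of gauge below -0.107 m and height (world z) of stick below 0.006 m and angle between stick's own z axis and vertical below 0.1 rad and linear speed of stick below 0.02 m/s); the robot touches nothing.
It fails at once if the stop is pushed past the pointers (more than 4 mm) (x of stop_index in the frame of mark above 0.004 m).
It fails at once if the stop is knocked along (faster than 0.2 m/s) (velocity of joint stop above 0.2 m/s).
It fails at once if a bystander is moved by more than 30 mm (distance of any of graver, rouge, pliers, brush from where it was at the start of the episode above 0.03 m).
It also fails if it takes over 61 s, if anything falls off the work surface, if the arm or the gripper's body presses on something with over 40 N, if the wrist force passes 120 N, or if a joint passes its speed limit or range.

## Working session

There is one attempt and no reset: what is moved stays moved. The work goes in short steps, Python scripts to look and compute and a tool call to move; the robot and the scene stay as the last step left them, time stands still between calls to the robot, and variables do not carry over. Pictures are saved under pics/ and viewed, at most 10 in all, crops included, and the job is handed in when it is done.

Besides the shell and the picture viewer there is one more tool, called after ">>>" as name([rows], argument=value, ...), one row to a line, values as JSON. play_rows: Moves the arm, as the interface text tells. Its arguments: {"type":"object","properties":{"motion":{"type":"array"},"fingers":{"type":"number"}},"required":["motion"]}

```bash
mkdir -p pics; ls; cat > h.py <<'E'
import numpy as np, cv2
from plant import ctrl, cams, workorder
def snap(n,f):
    c=cams.get_calibration(n); im=cams.snapshot(n); cv2.imwrite('pics/'+f+'.png',im); np.save('pics/'+f+'.npy',np.array([c],dtype=object),allow_pickle=True); return im,c
def load(f): return cv2.imread('pics/'+f+'.png'), np.load('pics/'+f+'.npy',allow_pickle=True)[0]
E
python3 - <<'E'
from h import *
for n in ['scene','side','wrist']:
    im,c=snap(n,n+'0'); print(n,c)
print(ctrl.get_obs())
E
```

```text
pics
scene {'vertical_fov': 56.30149001006359, 'cx': 278.9006569498633, 'cy': 206.12128280096672, 'position': array([0.16541581, 0.22667481, 0.7204123 ]), 'rotation': array([  38.40030144,   -1.00613908, -121.65525491])}
side {'vertical_fov': 43.126645560586645, 'cx': 281.97068319285614, 'cy': 207.749454835341, 'position': array([0.21615691, 0.67039929, 0.82600138]), 'rotation': array([  48.6140591 ,    0.99899131, -151.50162767])}
wrist {'vertical_fov': 65.70646984690485, 'cx': 271.7998391929232, 'cy': 206.9001587274129, 'position': array([0.21858971, 0.64211339, 0.38409203]), 'rotation': array([-1.51901881e+01, -1.61562156e-02, -1.02769720e+02])}
{'clock': 0.15, 'joint_pos': array([ 9.37422447e+01,  2.05829090e+01,  6.43734746e-01, -1.47976369e-02,
       -7.01352744e+01, -1.65074304e+01]), 'qvel': array([-0.02649069, -0.07978709,  0.18343619,  0.17070677,  0.07061172,
        0.03811479]), 'tau': array([-1.92643616e-03, -5.83274353e+01,  2.93290240e+01,  7.00131074e+00,
        8.75469443e-03, -1.08704778e-04]), 'tool_pos': array([0.14908393, 0.65793471, 0.22581133]), 'orientation': array([ 1.79924667e+02, -7.81675635e-03, -1.27702179e+01]), 'force': array([-0.06255113, -0.42475934,  0.50058479]), 'moment': array([ 0.02017043, -0.00360941, -0.01376957]), 'gripper_force': 0.0, 'opening': 0.08795746820003819}
```

View pics/scene0.png

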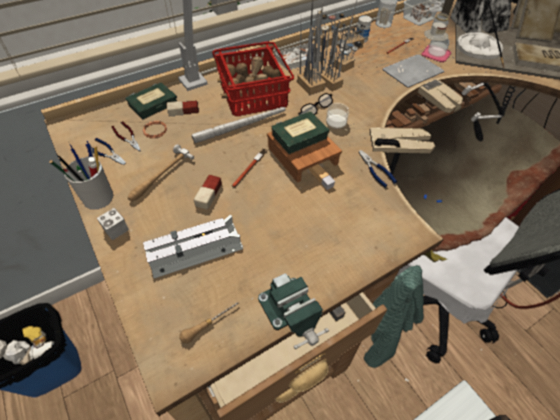

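View pics/side0.png

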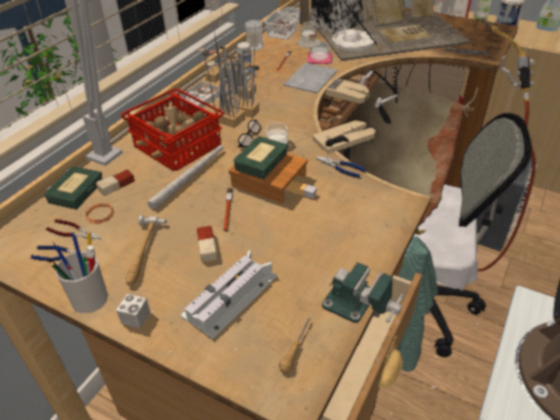

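```bash
cat >> h.py <<'E'
from scipy.spatial.transform import Rotation as Ro
def ray(c,u,v,fish=False):
    f=210/np.tan(np.radians(c['vertical_fov'])/2); a=np.array([u-c['cx'],v-c['cy']],float)
    if fish:
        r=np.linalg.norm(a); t=r/f; d=np.array([a[0]/r*np.sin(t),-a[1]/r*np.sin(t),-np.cos(t)])
    else: d=np.array([a[0]/f,-a[1]/f,-1]); d/=np.linalg.norm(d)
    return np.array(c['position']), Ro.from_euler('xyz',c['rotation'],degrees=True).apply(d)
def onz(c,u,v,z,fish=False):
    p,d=ray(c,u,v,fish); return p+d*(z-p[2])/d[2]
def tri(rs):
    A=sum(np.eye(3)-np.outer(d,d) for p,d in rs); b=sum((np.eye(3)-np.outer(d,d))@p for p,d in rs); x=np.linalg.solve(A,b)
    return x, [np.linalg.norm((np.eye(3)-np.outer(d,d))@(x-p)) for p,d in rs]
def crop(im,x,y,w,h,W,H):
    return cv2.resize(im[y:y+h,x:x+w],(W,H),interpolation=cv2.INTER_CUBIC)
E
python3 - <<'E'
from h import *
a,_=load('scene0');b,_=load('side0')
r1=np.hstack([crop(a,130,205,125,94,400,300),crop(a,255,105,100,75,400,300)]) 
r1=np.hstack([crop(a,135,200,120,90,400,300),crop(a,260,110,120,90,400,300)])
r2=np.hstack([crop(b,170,245,120,90,400,300),crop(b,220,125,120,90,400,300)])
cv2.imwrite('pics/c1.png',np.vstack([r1,r2]))
_,ca=load('scene0');_,cb=load('side0')
for n,p,q in [('stop gauge',(192,245),(230,292)),('nose',(327,180),(308,192)),('rouge',(208,190),(206,245)),('brush',(250,168),(228,208)),('pliers',(375,168),(342,167)),('graver',(205,325),(294,348)),('vise',(290,300),(360,290))]:
    print(n,onz(ca,*p,0.02),onz(cb,*q,.02))
E
```

```text
stop gauge [0.63653467 0.13640252 0.02      ] [0.63648301 0.13797394 0.02      ]
nose [ 0.64049629 -0.21696338  0.02      ] [ 0.63711842 -0.20489164  0.02      ]
rouge [0.75791751 0.04223411 0.02      ] [0.75161694 0.05325727 0.02      ]
brush [ 0.77009941 -0.07694056  0.02      ] [ 0.77484047 -0.06903572  0.02      ]
pliers [ 0.61198312 -0.34339197  0.02      ] [ 0.605074   -0.33171033  0.02      ]
graver [0.46463285 0.18668502 0.02      ] [0.46749929 0.19240657 0.02      ]
vise [0.42534151 0.02698836 0.02      ] [0.41467226 0.01602843 0.02      ]
```

View pics/c1.png

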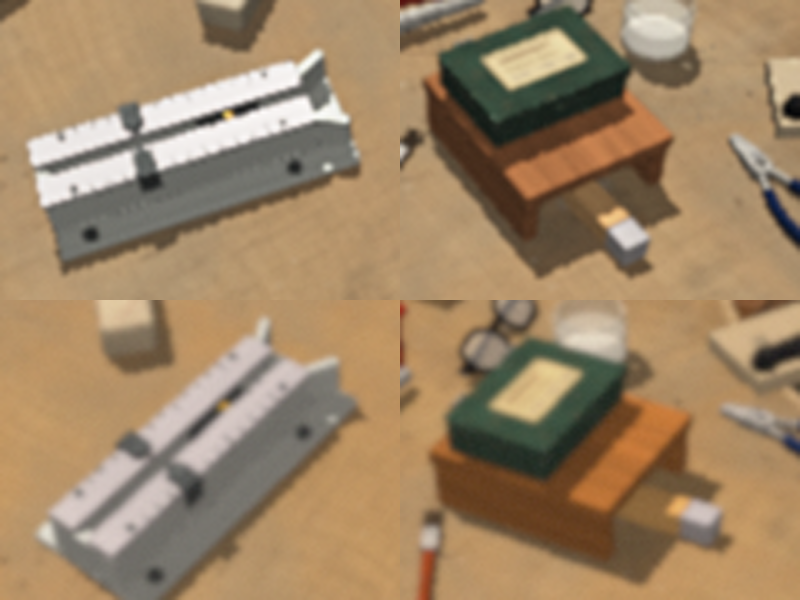

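View pics/wrist0.png

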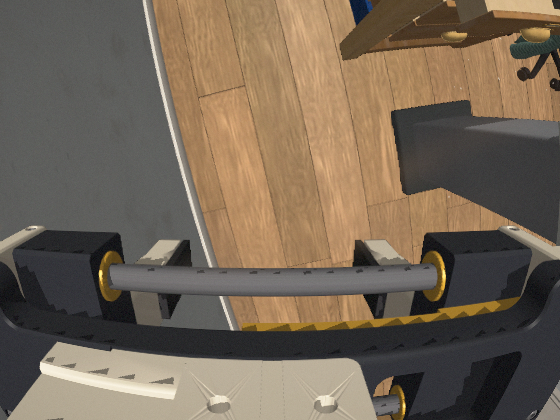

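```bash
python3 - <<'E'
from h import *
_,ca=load('scene0');_,cb=load('side0')
def o(x,y,x0,y0): return ((x+.5)*.3-.5+x0,(y+.5)*.3-.5+y0)
S={'FL':((118,197),(210,205)),'FR':((272,135),(290,110)),'BL':((25,75),(32,155)),
'nosetopFL':((222,255),(282,222)),'noseTopFR':((247,235),(320,208)),'nosetopB L':((207,237),None)}
for k,(p,q) in S.items():
    z=.05 if k in('FL','FR','BL') else .02
    A=o(*p,260,110); print(k,onz(ca,*A,z).round(3),end=' ')
    if q: B=o(*q,220,125); x,e=tri([ray(ca,*A),ray(cb,*B)]); print(onz(cb,*B,z).round(3),x.round(3),np.round(e,3))
    else: print()
G={'index':((229,115),(224,107)),'p1':((140,128),(150,448-300)),'p2':((147,160),(178,470-300)),'endU':((28,145),(50,515-300)),'endL':((42,203),(108,553-300)),'mU':((297,65),(262,338-300)),'mL':((342,115),(308,368-300))}
for k,(p,q) in G.items():
    A=o(*p,135,200);B=o(*q,170,245); x,e=tri([ray(ca,*A),ray(cb,*B)]); print(k,onz(ca,*A,.039).round(3),onz(cb,*B,.039).round(3),x.round(3),np.round(e,3))
E
```

```text
FL [ 0.688 -0.154  0.05 ] [ 0.683 -0.164  0.05 ] [ 0.67  -0.141  0.072] [0. 0.]
FR [ 0.683 -0.287  0.05 ] [ 0.683 -0.29   0.05 ] [ 0.681 -0.284  0.054] [0.001 0.001]
BL [ 0.833 -0.163  0.05 ] [ 0.824 -0.156  0.05 ] [ 0.83  -0.162  0.048] [0.004 0.004]
nosetopFL [ 0.625 -0.204  0.02 ] [ 0.646 -0.203  0.02 ] [ 0.651 -0.224 -0.005] [0.008 0.008]
noseTopFR [ 0.632 -0.231  0.02 ] [ 0.629 -0.23   0.02 ] [ 0.629 -0.229  0.022] [0.001 0.001]
nosetopB L [ 0.645 -0.205  0.02 ] 
index [0.636 0.108 0.039] [0.635 0.112 0.039] [0.64  0.107 0.033] [0.001 0.001]
p1 [0.656 0.159 0.039] [0.657 0.158 0.039] [0.656 0.159 0.04 ] [0. 0.]
p2 [0.632 0.164 0.039] [0.633 0.164 0.039] [0.633 0.164 0.038] [0.001 0.001]
endU [0.679 0.223 0.039] [0.679 0.224 0.039] [0.68  0.223 0.037] [0. 0.]
endL [0.636 0.229 0.039] [0.636 0.23  0.039] [0.636 0.229 0.038] [0. 0.]
mU [0.649 0.054 0.039] [0.644 0.054 0.039] [0.645 0.055 0.042] [0.002 0.002]
mL [0.6   0.047 0.039] [0.607 0.062 0.039] [0.622 0.038 0.007] [0.001 0.001]
```

>>> play_rows([
  {"x": 1, "y": 0.8, "z": 0.2},
  {"x": 1, "y": 0.8, "z": 0.2},
  {"x": 1, "y": 0.8, "z": 0.2},
  {"x": 1, "y": 0.8, "z": 0.2},
  {"x": 1, "y": 0.8, "z": 0.2},
  {"x": 1, "y": 0.8, "z": 0.2},
  {"x": 1, "y": 0.8, "z": 0.2},
  {"x": 1, "y": 0.8, "z": 0.2},
  {"x": 1, "y": 0.8, "z": 0.2},
  {"x": 1, "y": 0.8, "z": 0.2},
  {"x": 1, "y": 0.8, "z": 0.2},
  {"x": 1, "y": 0.8, "z": 0.2},
  {"x": 1, "y": 0.8, "z": 0.2},
  {"x": 1, "y": 0.8, "z": 0.2},
  {"x": 1, "y": 0.8, "z": 0.2},
  {"x": 1, "y": 0.8, "z": 0.2},
  {"x": 1, "y": 0.8, "z": 0.2},
  {"x": 1, "y": 0.8, "z": 0.2},
  {"x": 1, "y": 0.8, "z": 0.2},
  {"x": 0, "y": 0},
])

```text
$.motion[0]: bad value
```

```bash
python3 - <<'E'
from h import *
snap('wrist','wrist1'); im,c=load('wrist1'); print(c['position'],c['rotation'])
o=ctrl.get_obs(); print(o['clock'],o['tool_pos'],o['orientation'],o['force'])
cv2.imwrite('pics/w1b.png',cv2.resize(im[0:300],(800,429),interpolation=cv2.INTER_CUBIC))
E
```

```text
[0.2186002  0.64214852 0.38421383] [-1.51905700e+01 -3.55156747e-03 -1.02768553e+02]
0.2 [0.14912927 0.65802741 0.22597439] [ 1.79941196e+02 -7.33416708e-03 -1.27699950e+01] [-0.18533978  0.36851603  0.03540946]
```

View pics/w1b.png

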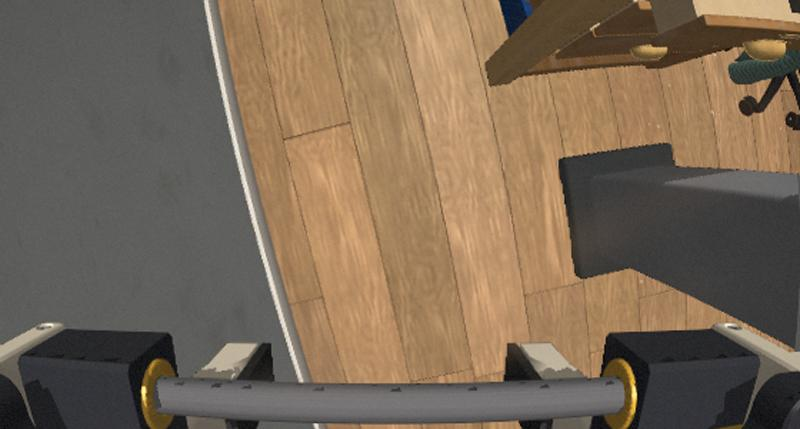

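The rows were refused, so the arm didn't move and that picture only shows the start view again. I'll send every field this time.

>>> play_rows([
  {"x": 1, "y": 0.8, "z": 0.2, "rx": 0, "ry": 0, "rz": 0},
  {"x": 1, "y": 0.8, "z": 0.2, "rx": 0, "ry": 0, "rz": 0},
])

```text
clock: 0.45
tool_pos: [0.1892, 0.6076, 0.2159]
orientation: [180.0, -0.0, -12.7]
force: [-0.4, 0.3, -0.1]
opening: 0.0878
gripper_force: 0.0
```

>>> play_rows([
  {"x": 1, "y": 0.8, "z": 0.2, "rx": 0, "ry": 0, "rz": 0},
  {"x": 1, "y": 0.8, "z": 0.2, "rx": 0, "ry": 0, "rz": 0},
  {"x": 1, "y": 0.8, "z": 0.2, "rx": 0, "ry": 0, "rz": 0},
  {"x": 1, "y": 0.8, "z": 0.2, "rx": 0, "ry": 0, "rz": 0},
  {"x": 1, "y": 0.8, "z": 0.2, "rx": 0, "ry": 0, "rz": 0},
  {"x": 1, "y": 0.8, "z": 0.2, "rx": 0, "ry": 0, "rz": 0},
  {"x": 1, "y": 0.8, "z": 0.2, "rx": 0, "ry": 0, "rz": 0},
  {"x": 1, "y": 0.8, "z": 0.2, "rx": 0, "ry": 0, "rz": 0},
  {"x": 1, "y": 0.8, "z": 0.2, "rx": 0, "ry": 0, "rz": 0},
  {"x": 1, "y": 0.8, "z": 0.2, "rx": 0, "ry": 0, "rz": 0},
  {"x": 1, "y": 0.8, "z": 0.2, "rx": 0, "ry": 0, "rz": 0},
  {"x": 1, "y": 0.8, "z": 0.2, "rx": 0, "ry": 0, "rz": 0},
  {"x": 1, "y": 0.8, "z": 0.2, "rx": 0, "ry": 0, "rz": 0},
  {"x": 1, "y": 0.8, "z": 0.2, "rx": 0, "ry": 0, "rz": 0},
  {"x": 1, "y": 0.8, "z": 0.2, "rx": 0, "ry": 0, "rz": 0},
  {"x": 1, "y": 0.8, "z": 0.2, "rx": 0, "ry": 0, "rz": 0},
  {"x": 1, "y": 0.8, "z": 0.2, "rx": 0, "ry": 0, "rz": 0},
  {"x": 1, "y": 0.8, "z": 0.2, "rx": 0, "ry": 0, "rz": 0},
  {"x": 0, "y": 0, "z": 0, "rx": 0, "ry": 0, "rz": 0},
])

```text
clock: 2.82
tool_pos: [0.549, 0.156, 0.1258]
orientation: [179.9, 0.1, -12.9]
force: [-0.3, 0.7, -0.6]
opening: 0.0879
gripper_force: 0.0
```

```bash
python3 - <<'E'
from h import *
snap('wrist','wrist1'); im,c=load('wrist1'); print(c['position'],c['rotation'])
o=ctrl.get_obs(); print(o['clock'],o['tool_pos'],o['orientation'],o['joint_pos'])
cv2.imwrite('pics/w1b.png',cv2.resize(im[0:300],(800,429),interpolation=cv2.INTER_CUBIC))
E
```

```text
[0.61857183 0.13994151 0.28407562] [-1.52499139e+01  9.53279279e-03 -1.02910326e+02]
2.875 [0.54856472 0.15674846 0.12606191] [ 1.79960809e+02  3.87315873e-02 -1.28764354e+01] [ 3.55893712e+01  1.57671754e+01 -2.04093202e+01 -3.72244060e-03
 -5.38785226e+01  4.15364025e+01]
```

View pics/w1b.png

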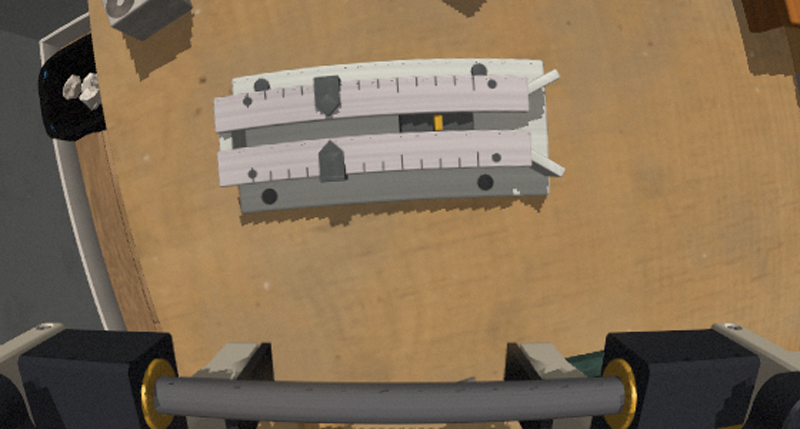

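```bash
cat > g.py <<'E'
from h import *
im,c=load('wrist1'); s=.7
def P(x,y,z=.039): return onz(c,(x+.5)*s-.5,(y+.5)*s-.5,z,True)
k=dict(t1=(328,115),t2=(331,141),idx=(438,123),UL=(215,97),UR=(529,76),Ul=(216,131),Ur=(529,110),Ll=(218,153),Lr=(531,130),LL=(219,186),LR=(532,165))
p={n:P(*q) for n,q in k.items()}
E
python3 - <<'E'
from g import *
for n in p: print(n,p[n].round(4))
L=np.mean([p[n] for n in('UL','Ul','Ll','LL')],0);R=np.mean([p[n] for n in('UR','Ur','Lr','LR')],0)
d=(L-R)[:2]; ln=np.linalg.norm(d); d/=ln
C=(L+R)[:2]/2; print('len',ln,'ang',np.degrees(np.arctan2(d[1],d[0])),'centre',C,'mouth',R)
for n in('t1','t2','idx'): print(n,(p[n][:2]-C)@d,(p[n][:2]-C)@[-d[1],d[0]])
print('idx z.034',(P(*k['idx'],.034)[:2]-C)@d)
E
```

```text
t1 [0.6557 0.1638 0.039 ]
t2 [0.6417 0.1654 0.039 ]
idx [0.6385 0.109  0.039 ]
UL [0.6836 0.2218 0.039 ]
UR [0.6555 0.0544 0.039 ]
Ul [0.6648 0.2255 0.039 ]
Ur [0.6369 0.0588 0.039 ]
Ll [0.6526 0.2273 0.039 ]
Lr [0.626  0.0601 0.039 ]
LL [0.6348 0.2313 0.039 ]
LR [0.6072 0.0635 0.039 ]
len 0.1695068422399778 ang 80.66287111930633 centre [0.64516532 0.14281974] mouth [0.63141464 0.05918924 0.039     ]
t1 0.02243007830582997 -0.0069642429350476355
t2 0.021767471284353867 0.007071545870235198
idx -0.0344595347896748 0.0010679868757021704
idx z.034 -0.03501660425808201
```

>>> play_rows([
  {"x": 0.22, "y": 0.97, "z": 0, "rx": 0, "ry": 0, "rz": 0},
  {"x": 0.22, "y": 0.97, "z": 0, "rx": 0, "ry": 0, "rz": 0},
  {"x": 0.22, "y": 0.97, "z": 0, "rx": 0, "ry": 0, "rz": 0},
  {"x": 0.22, "y": 0.97, "z": 0, "rx": 0, "ry": 0, "rz": 0},
  {"x": 0.22, "y": 0.97, "z": 0, "rx": 0, "ry": 0, "rz": 0},
  {"x": 0.22, "y": 0.97, "z": 0, "rx": 0, "ry": 0, "rz": 0},
  {"x": 0.22, "y": 0.97, "z": 0, "rx": 0, "ry": 0, "rz": 0},
  {"x": 0.22, "y": 0.97, "z": 0, "rx": 0, "ry": 0, "rz": 0},
  {"x": 0.22, "y": 0.97, "z": 0, "rx": 0, "ry": 0, "rz": 0},
  {"x": 0.22, "y": 0.97, "z": 0, "rx": 0, "ry": 0, "rz": 0},
  {"x": 0.22, "y": 0.97, "z": 0, "rx": 0, "ry": 0, "rz": 0},
  {"x": 0.22, "y": 0.97, "z": 0, "rx": 0, "ry": 0, "rz": 0},
  {"x": 0.22, "y": 0.97, "z": 0, "rx": 0, "ry": 0, "rz": 0},
  {"x": 0.22, "y": 0.97, "z": 0, "rx": 0, "ry": 0, "rz": 0},
  {"x": 0.22, "y": 0.97, "z": 0, "rx": 0, "ry": 0, "rz": 0},
  {"x": 0, "y": 0, "z": 0, "rx": 0, "ry": 0, "rz": -0.8},
  {"x": 0, "y": 0, "z": 0, "rx": 0, "ry": 0, "rz": -0.8},
  {"x": 0, "y": 0, "z": 0, "rx": 0, "ry": 0, "rz": -0.8},
  {"x": 0, "y": 0, "z": 0, "rx": 0, "ry": 0, "rz": -0.8},
])

```text
clock: 5.25
tool_pos: [0.5486, -0.2144, 0.1268]
orientation: [-180.0, -0.0, 0.2]
force: [-0.3, -0.0, 0.3]
opening: 0.0872
gripper_force: 0.0
```

```bash
python3 - <<'E'
from h import *
snap('wrist','wrist2'); im,c=load('wrist2'); print(c['position'],c['rotation'])
o=ctrl.get_obs(); print(o['clock'],o['tool_pos'],o['orientation'],o['joint_pos'])
cv2.imwrite('pics/w2b.png',cv2.resize(im[0:300],(800,429),interpolation=cv2.INTER_CUBIC))
E
```

```text
[ 0.61981866 -0.21466042  0.28517989] [-1.51649506e+01  7.50412388e-02 -8.98096111e+01]
5.3 [ 0.54863397 -0.21444753  0.12679691] [-1.79996857e+02 -1.77256851e-02  3.38282173e-01] [-2.34972581e+00  1.72923911e+01 -1.80775811e+01 -4.87040133e-03
 -5.46124690e+01  9.26908283e+01]
```

View pics/w2b.png

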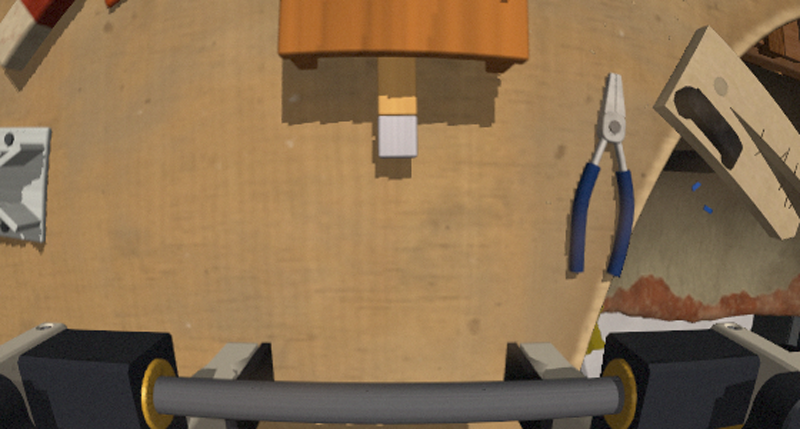

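```bash
python3 - <<'E'
from h import *
im,c=load('wrist2'); s=.7
g=lambda x,y:((x+.5)*s-.5,(y+.5)*s-.5)
for n,q,z in [('fL',(379,157),.02),('fR',(417,157),.02),('bL',(379,115),.02),('bR',(416,115),.02),('RL',(280,55),.05),('RM',(400,54),.05),('RR',(527,62),.05)]:
    print(n,onz(c,*g(*q),z,True).round(4))
# height: triangulate with scene/side view, front right nose corner
_,ca=load('scene0');_,cb=load('side0')
A=((247.5)*.3-.5+260,(235.5)*.3-.5+110);B=(320.5*.3-.5+220,208.5*.3-.5+125)
x,e=tri([ray(c,*g(417,157),True),ray(ca,*A),ray(cb,*B)]);print(x.round(4),np.round(e,4))
A=((272.5)*.3-.5+260,(135.5)*.3-.5+110);B=(290.5*.3-.5+220,110.5*.3-.5+125)
x,e=tri([ray(c,*g(527,56),True),ray(ca,*A),ray(cb,*B)]);print('riser FR',x.round(4),np.round(e,4))
E
```

```text
fL [ 0.6288 -0.2089  0.02  ]
fR [ 0.629  -0.2303  0.02  ]
bL [ 0.653  -0.2089  0.02  ]
bR [ 0.6532 -0.2296  0.02  ]
RL [ 0.6829 -0.1589  0.05  ]
RM [ 0.6814 -0.2199  0.05  ]
RR [ 0.6809 -0.2854  0.05  ]
[ 0.6295 -0.2298  0.021 ] [0.0007 0.0013 0.0009]
riser FR [ 0.6821 -0.2853  0.0527] [0.0016 0.0011 0.0009]
```

>>> play_rows([
  {"x": 1, "y": 0.05, "z": 0, "rx": 0, "ry": 0, "rz": 0.08},
  {"x": 1, "y": 0.05, "z": 0, "rx": 0, "ry": 0, "rz": 0},
  {"x": 1, "y": 0.05, "z": 0.5, "rx": 0, "ry": 0, "rz": 0},
  {"x": 1, "y": 0.05, "z": 1, "rx": 0, "ry": 0, "rz": 0},
  {"x": 0, "y": 0, "z": 1, "rx": 0, "ry": 0, "rz": 0},
  {"x": 0, "y": 0, "z": 1, "rx": 0, "ry": 0, "rz": 0},
  {"x": 0, "y": 0, "z": 0.7, "rx": 0, "ry": 0, "rz": 0},
  {"x": 0, "y": 0, "z": 0.4, "rx": 0, "ry": 0, "rz": 0},
  {"x": 0, "y": 0, "z": 0.28, "rx": 0, "ry": 0, "rz": 0},
  {"x": 0, "y": 0, "z": 0, "rx": 0, "ry": 0, "rz": 0},
])

```text
clock: 6.55
tool_pos: [0.6485, -0.2206, 0.0046]
orientation: [180.0, -0.0, -0.3]
force: [0.6, 0.5, -0.9]
opening: 0.0877
gripper_force: 0.0
```

>>> play_rows([
  {"x": 0, "y": 0, "z": 0, "rx": 0, "ry": 0, "rz": 0},
  {"x": 0, "y": 0, "z": 0, "rx": 0, "ry": 0, "rz": 0},
  {"x": 0, "y": 0, "z": 0, "rx": 0, "ry": 0, "rz": 0},
  {"x": 0, "y": 0, "z": 0, "rx": 0, "ry": 0, "rz": 0},
  {"x": 0, "y": 0, "z": 0, "rx": 0, "ry": 0, "rz": 0},
  {"x": 0, "y": 0, "z": 0, "rx": 0, "ry": 0, "rz": 0},
], fingers=-1)

```text
clock: 7.3
tool_pos: [0.6485, -0.2207, 0.0046]
orientation: [-180.0, 0.0, -0.3]
force: [0.4, 1.0, -0.6]
opening: 0.0329
gripper_force: 0.0
```

>>> play_rows([
  {"x": 0, "y": 0, "z": 0, "rx": 0, "ry": 0, "rz": 0},
  {"x": 0, "y": 0, "z": 0, "rx": 0, "ry": 0, "rz": 0},
  {"x": 0, "y": 0, "z": 0, "rx": 0, "ry": 0, "rz": 0},
  {"x": 0, "y": 0, "z": 0, "rx": 0, "ry": 0, "rz": 0},
])

```text
clock: 7.8
tool_pos: [0.6484, -0.2207, 0.0045]
orientation: [-180.0, 0.0, -0.3]
force: [0.7, 0.1, -1.0]
opening: 0.0217
gripper_force: 29.8
```

>>> play_rows([
  {"x": -0.3, "y": 0, "z": 0, "rx": 0, "ry": 0, "rz": 0},
  {"x": -0.7, "y": 0, "z": 0, "rx": 0, "ry": 0, "rz": 0},
  {"x": -0.8, "y": 0, "z": 0, "rx": 0, "ry": 0, "rz": 0},
  {"x": -0.8, "y": 0, "z": 0, "rx": 0, "ry": 0, "rz": 0},
  {"x": -0.8, "y": 0, "z": 0, "rx": 0, "ry": 0, "rz": 0},
  {"x": -0.8, "y": 0, "z": 0, "rx": 0, "ry": 0, "rz": 0},
  {"x": -0.8, "y": 0, "z": 0, "rx": 0, "ry": 0, "rz": 0},
  {"x": -0.8, "y": 0, "z": 0, "rx": 0, "ry": 0, "rz": 0},
  {"x": -0.8, "y": 0, "z": 0, "rx": 0, "ry": 0, "rz": 0},
  {"x": -0.6, "y": 0, "z": 0, "rx": 0, "ry": 0, "rz": 0},
  {"x": 0, "y": 0, "z": 0, "rx": 0, "ry": 0, "rz": 0},
  {"x": 0, "y": 0, "z": 0, "rx": 0, "ry": 0, "rz": 0},
])

```text
clock: 9.3
tool_pos: [0.4691, -0.2198, 0.0047]
orientation: [180.0, -0.0, -0.3]
force: [-1.2, -0.5, -1.1]
opening: 0.0214
gripper_force: 29.8
```

>>> play_rows([
  {"x": 0, "y": 0, "z": 0, "rx": 0, "ry": 0, "rz": 0},
  {"x": 0, "y": 0, "z": 0, "rx": 0, "ry": 0, "rz": 0},
  {"x": 0, "y": 0, "z": 0, "rx": 0, "ry": 0, "rz": 0},
  {"x": 0, "y": 0, "z": 0, "rx": 0, "ry": 0, "rz": 0},
  {"x": 0, "y": 0, "z": 0, "rx": 0, "ry": 0, "rz": 0},
  {"x": 0, "y": 0, "z": 0, "rx": 0, "ry": 0, "rz": 0},
  {"x": 0, "y": 0, "z": 0, "rx": 0, "ry": 0, "rz": 0},
], fingers=1)

```text
clock: 10.18
tool_pos: [0.4685, -0.2198, 0.0046]
orientation: [180.0, 0.0, -0.3]
force: [-0.7, 0.6, 0.1]
opening: 0.0853
gripper_force: 0.0
```

```bash
python3 - <<'E'
from h import *
a,_=snap('scene','scene2');b,_=snap('side','side2');w,_=snap('wrist','wrist3')
cv2.imwrite('pics/c2.png',np.vstack([np.hstack([crop(a,255,150,160,120,400,300),crop(b,220,145,160,120,400,300)]),np.hstack([cv2.resize(w,(400,300)),cv2.resize(a,(400,300))])]))
E
```

```text
(no output)
```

View pics/c2.png

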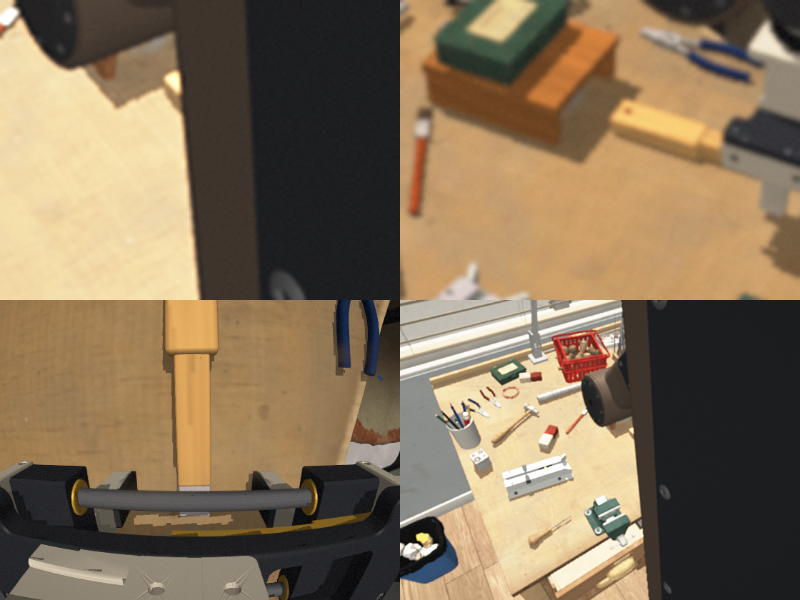

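```bash
python3 - <<'E'
from h import *
_,c=load('wrist2');s=.7
for q in [(572,240),(570,268),(583,277),(588,180),(605,277),(613,75)]: print('pl',onz(c,(q[0]+.5)*s-.5,(q[1]+.5)*s-.5,.005,True).round(3))
im,c=load('wrist3'); print(c['position'])
hsv=cv2.cvtColor(im,cv2.COLOR_BGR2HSV)
for r in (5,30,60,85,110,140,170,200,240):
    row=im[r,200:330].astype(int); print(r,row[::10].tolist()) if r==30 else 0
    g=np.abs(np.diff(cv2.GaussianBlur(im[r:r+1],(5,1),0)[0,200:330].astype(int),axis=0)).sum(1)
    i=np.argsort(g)[::-1][:10]+200; a,b=i[i<265],i[i>265]
    if len(a) and len(b): print(r,a[0],b[0],onz(c,a[0]+.5,r,.02,True)[:2].round(4),onz(c,b[0]+.5,r,.02,True)[:2].round(4))
# gauge-entry plan
th=np.radians(80.66);d=np.array([np.cos(th),np.sin(th)]);C=np.array([.64517,.14282])
for gx in (-.125,-.107,-.085,-.055,.0021): print('nose',gx,'TCP(140 back)',(C+d*(gx-.14)).round(4))
E
```

```text
pl [ 0.581 -0.332  0.005]
pl [ 0.563 -0.332  0.005]
pl [ 0.557 -0.342  0.005]
pl [ 0.62  -0.341  0.005]
pl [ 0.557 -0.359  0.005]
pl [ 0.692 -0.358  0.005]
[ 0.53970833 -0.22055565  0.16294266]
5 227 302 [ 0.5935 -0.2011] [ 0.593  -0.2342]
30 [[85, 125, 157], [83, 126, 160], [84, 124, 156], [39, 70, 92], [92, 167, 221], [97, 174, 229], [95, 169, 224], [96, 174, 227], [99, 177, 230], [94, 171, 224], [87, 159, 214], [79, 122, 153], [83, 119, 148]]
30 226 303 [ 0.5813 -0.2007] [ 0.5808 -0.2344]
60 231 304 [ 0.5671 -0.203 ] [ 0.5669 -0.2347]
85 243 292 [ 0.5557 -0.2082] [ 0.5555 -0.2294]
110 244 292 [ 0.5446 -0.2085] [ 0.5444 -0.2294]
140 245 292 [ 0.5314 -0.2088] [ 0.5312 -0.2294]
170 246 293 [ 0.518 -0.209] [ 0.5179 -0.2299]
200 247 293 [ 0.5042 -0.2092] [ 0.5041 -0.23  ]
240 249 293 [ 0.4848 -0.2096] [ 0.4847 -0.2303]
nose -0.125 TCP(140 back) [ 0.6022 -0.1187]
nose -0.107 TCP(140 back) [ 0.6051 -0.1009]
nose -0.085 TCP(140 back) [ 0.6087 -0.0792]
nose -0.055 TCP(140 back) [ 0.6135 -0.0496]
nose 0.0021 TCP(140 back) [0.6228 0.0067]
```

>>> play_rows([
  {"x": 0.6, "y": 0, "z": 0, "rx": 0, "ry": 0, "rz": 0},
  {"x": 0.9, "y": 0, "z": 0, "rx": 0, "ry": 0, "rz": 0},
  {"x": 0.9, "y": 0, "z": 0, "rx": 0, "ry": 0, "rz": 0},
  {"x": 0.9, "y": 0, "z": 0, "rx": 0, "ry": 0, "rz": 0},
  {"x": 0.9, "y": 0, "z": 0, "rx": 0, "ry": 0, "rz": 0},
  {"x": 0.6, "y": 0, "z": 0, "rx": 0, "ry": 0, "rz": 0},
  {"x": 0, "y": 0, "z": 0, "rx": 0, "ry": 0, "rz": 0},
])

```text
clock: 11.2
tool_pos: [0.5895, -0.2203, 0.0042]
orientation: [180.0, -0.0, -0.3]
force: [0.7, -0.2, -0.3]
opening: 0.0874
gripper_force: 0.0
```

>>> play_rows([
  {"x": 0, "y": 0, "z": 0, "rx": 0, "ry": 0, "rz": 0},
  {"x": 0, "y": 0, "z": 0, "rx": 0, "ry": 0, "rz": 0},
  {"x": 0, "y": 0, "z": 0, "rx": 0, "ry": 0, "rz": 0},
  {"x": 0, "y": 0, "z": 0, "rx": 0, "ry": 0, "rz": 0},
  {"x": 0, "y": 0, "z": 0, "rx": 0, "ry": 0, "rz": 0},
  {"x": 0, "y": 0, "z": 0, "rx": 0, "ry": 0, "rz": 0},
  {"x": 0, "y": 0, "z": 0, "rx": 0, "ry": 0, "rz": 0},
  {"x": 0, "y": 0, "z": 0, "rx": 0, "ry": 0, "rz": 0},
], fingers=-1)

```text
clock: 12.2
tool_pos: [0.5885, -0.2203, 0.0046]
orientation: [180.0, -0.0, -0.3]
force: [0.5, -0.4, 1.3]
opening: 0.0336
gripper_force: 30.0
```

>>> play_rows([
  {"x": 0, "y": 0, "z": -0.4, "rx": 0, "ry": 0, "rz": 0},
  {"x": 0, "y": 0, "z": -0.8, "rx": 0, "ry": 0, "rz": 0},
  {"x": 0, "y": 0, "z": -0.8, "rx": 0, "ry": 0, "rz": 0.4},
  {"x": 0, "y": 0, "z": -0.4, "rx": 0, "ry": 0, "rz": 0.9},
  {"x": 0, "y": 0, "z": 0, "rx": 0, "ry": 0, "rz": 1},
  {"x": 0, "y": 0, "z": 0, "rx": 0, "ry": 0, "rz": 1},
  {"x": 0, "y": 0, "z": 0, "rx": 0, "ry": 0, "rz": 1},
  {"x": 0, "y": 0, "z": 0, "rx": 0, "ry": 0, "rz": 1},
  {"x": 0, "y": 0, "z": 0, "rx": 0, "ry": 0, "rz": 1},
  {"x": 0, "y": 0, "z": 0, "rx": 0, "ry": 0, "rz": 1},
  {"x": 0, "y": 0, "z": 0, "rx": 0, "ry": 0, "rz": 1},
  {"x": 0, "y": 0, "z": 0, "rx": 0, "ry": 0, "rz": 1},
  {"x": 0, "y": 0, "z": 0, "rx": 0, "ry": 0, "rz": 1},
  {"x": 0, "y": 0, "z": 0, "rx": 0, "ry": 0, "rz": 1},
  {"x": 0, "y": 0, "z": 0, "rx": 0, "ry": 0, "rz": 1},
  {"x": 0, "y": 0, "z": 0, "rx": 0, "ry": 0, "rz": 1},
  {"x": 0, "y": 0, "z": 0, "rx": 0, "ry": 0, "rz": 1},
  {"x": 0, "y": 0, "z": 0, "rx": 0, "ry": 0, "rz": 1},
  {"x": 0, "y": 0, "z": 0, "rx": 0, "ry": 0, "rz": 1},
  {"x": 0, "y": 0, "z": 0, "rx": 0, "ry": 0, "rz": 1},
])

```text
clock: 14.7
tool_pos: [0.5883, -0.2204, 0.065]
orientation: [180.0, 0.0, -69.6]
force: [0.2, -0.0, -2.0]
opening: 0.0338
gripper_force: 30.0
```

>>> play_rows([
  {"x": 0, "y": 0, "z": 0, "rx": 0, "ry": 0, "rz": 1},
  {"x": 0, "y": 0, "z": 0, "rx": 0, "ry": 0, "rz": 1},
  {"x": 0, "y": 0, "z": 0, "rx": 0, "ry": 0, "rz": 1},
  {"x": 0, "y": 0, "z": 0, "rx": 0, "ry": 0, "rz": 1},
  {"x": 0, "y": 0, "z": 0, "rx": 0, "ry": 0, "rz": 1},
  {"x": 0, "y": 0, "z": 0, "rx": 0, "ry": 0, "rz": 1},
  {"x": 0, "y": 0, "z": 0, "rx": 0, "ry": 0, "rz": 1},
  {"x": -0.4, "y": 0, "z": 0, "rx": 0, "ry": 0, "rz": 0.45},
  {"x": -0.8, "y": 0.04, "z": 0, "rx": 0, "ry": 0, "rz": 0},
  {"x": -0.9, "y": 0.04, "z": 0, "rx": 0, "ry": 0, "rz": 0},
  {"x": -0.9, "y": 0.04, "z": 0, "rx": 0, "ry": 0, "rz": 0},
  {"x": -0.5, "y": 0, "z": 0, "rx": 0, "ry": 0, "rz": 0},
  {"x": 0, "y": 0, "z": 0, "rx": 0, "ry": 0, "rz": 0},
])

```text
clock: 16.32
tool_pos: [0.5996, -0.1323, 0.0648]
orientation: [-180.0, 0.0, -99.2]
force: [-0.1, -0.8, -2.1]
opening: 0.0338
gripper_force: 30.0
```

```bash
cat > loc.py <<'E'
from h import *
th=np.radians(80.66);d=np.array([np.cos(th),np.sin(th)]);n=np.array([-d[1],d[0]]);C=np.array([.64517,.14282])
def st():
    o=ctrl.get_obs(); y=np.radians(o['orientation'][2]); nd=-np.array([np.cos(y),np.sin(y)])
    nose=o['tool_pos'][:2]+.1395*nd-C
    print('t',o['clock'],'tcp',o['tool_pos'].round(4),'ori',o['orientation'].round(2),'nose gx,gy',(nose@d).round(4),(nose@n).round(4),'F along',(o['force'][:2]@d).round(2),'F',o['force'].round(1))
E
python3 - <<'E'
from loc import *
st()
a,_=snap('scene','scene4');b,_=snap('side','side4')
E
```

```text
t 16.325 tcp [ 0.5996 -0.1323  0.0648] ori [-179.98    0.    -99.17] nose gx,gy -0.1394 0.0007 F along -0.77 F [-0.1 -0.8 -2.1]
```

>>> play_rows([
  {"x": 0, "y": 0.02, "z": 0.7, "rx": 0, "ry": 0, "rz": 0},
  {"x": 0, "y": 0, "z": 0.8, "rx": 0, "ry": 0, "rz": 0.04},
  {"x": 0, "y": 0, "z": 0.5, "rx": 0, "ry": 0, "rz": 0},
  {"x": -0.3, "y": 0, "z": 0, "rx": 0, "ry": 0, "rz": 0},
  {"x": -0.3, "y": 0, "z": 0, "rx": 0, "ry": 0, "rz": 0},
  {"x": -0.3, "y": 0, "z": 0, "rx": 0, "ry": 0, "rz": 0},
  {"x": 0, "y": 0, "z": 0, "rx": 0, "ry": 0, "rz": 0},
])

```text
clock: 17.3
tool_pos: [0.6031, -0.1103, 0.0152]
orientation: [-179.9, 0.0, -99.4]
force: [-0.0, 0.6, -1.7]
opening: 0.0336
gripper_force: 30.0
```

```bash
python3 - <<'E'
from loc import *
st()
a,_=snap('scene','scene5');b,_=snap('side','side5')
cv2.imwrite('pics/c3.png',np.hstack([crop(a,180,180,100,150,400,600),crop(b,230,180,100,150,400,600)]))
E
```

```text
t 17.3 tcp [ 0.6031 -0.1103  0.0152] ori [-1.7993e+02  2.0000e-02 -9.9380e+01] nose gx,gy -0.1171 0.0003 F along 0.57 F [-0.   0.6 -1.7]
```

View pics/c3.png

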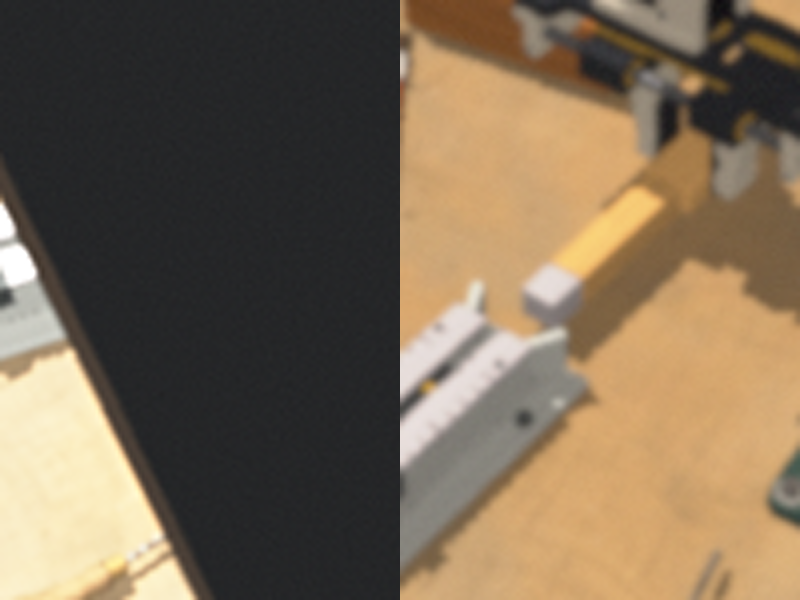

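```bash
python3 - <<'E'
from loc import *
_,c=load('side5')
for q in [(524,288),(556,305),(582,285),(552,265)]:
    p=onz(c,(q[0]-400+.5)/4-.5+230,(q[1]+.5)/4-.5+180,.0306); r=p[:2]-C; print(p.round(4),(r@d).round(4),(r@n).round(4))
E
```

```text
[0.6328 0.0248 0.0306] -0.1184 -0.0069
[0.6121 0.0277 0.0306] -0.119 0.0139
[0.6072 0.009  0.0306] -0.1382 0.0158
[0.6281 0.0036 0.0306] -0.1401 -0.0058
```

>>> play_rows([
  {"x": -0.2, "y": 0, "z": 0, "rx": 0, "ry": 0, "rz": 0},
  {"x": -0.2, "y": 0, "z": 0, "rx": 0, "ry": 0, "rz": 0},
  {"x": -0.2, "y": 0, "z": 0, "rx": 0, "ry": 0, "rz": 0},
  {"x": -0.2, "y": 0, "z": 0, "rx": 0, "ry": 0, "rz": 0},
  {"x": -0.2, "y": 0, "z": 0, "rx": 0, "ry": 0, "rz": 0},
  {"x": -0.2, "y": 0, "z": 0, "rx": 0, "ry": 0, "rz": 0},
  {"x": -0.2, "y": 0, "z": 0, "rx": 0, "ry": 0, "rz": 0},
  {"x": -0.2, "y": 0, "z": 0, "rx": 0, "ry": 0, "rz": 0},
])

```text
clock: 18.4
tool_pos: [0.6091, -0.0714, 0.0146]
orientation: [180.0, 0.0, -99.4]
force: [0.0, -0.2, -1.7]
opening: 0.0339
gripper_force: 30.0
```

>>> play_rows([
  {"x": -0.1, "y": 0, "z": 0, "rx": 0, "ry": 0, "rz": 0},
  {"x": -0.1, "y": 0, "z": 0, "rx": 0, "ry": 0, "rz": 0},
  {"x": -0.1, "y": 0, "z": 0, "rx": 0, "ry": 0, "rz": 0},
  {"x": -0.1, "y": 0, "z": 0, "rx": 0, "ry": 0, "rz": 0},
])

```text
clock: 18.9
tool_pos: [0.6107, -0.0618, 0.0146]
orientation: [180.0, -0.0, -99.5]
force: [0.6, -0.1, -1.9]
opening: 0.0338
gripper_force: 30.0
```

```bash
python3 -c "
from loc import *
st()"
```

```text
t 18.9 tcp [ 0.6107 -0.0618  0.0146] ori [180.    -0.   -99.45] nose gx,gy -0.068 0.0005 F along -0.04 F [ 0.6 -0.1 -1.9]
```

>>> play_rows([
  {"x": -0.08, "y": 0, "z": 0, "rx": 0, "ry": 0, "rz": 0},
  {"x": -0.08, "y": 0, "z": 0, "rx": 0, "ry": 0, "rz": 0},
  {"x": -0.08, "y": 0, "z": 0, "rx": 0, "ry": 0, "rz": 0},
  {"x": -0.08, "y": 0, "z": 0, "rx": 0, "ry": 0, "rz": 0},
  {"x": -0.08, "y": 0, "z": 0, "rx": 0, "ry": 0, "rz": 0},
])

```text
clock: 19.52
tool_pos: [0.6124, -0.0519, 0.0145]
orientation: [180.0, -0.0, -99.5]
force: [-0.0, -0.4, -1.0]
opening: 0.0338
gripper_force: 30.0
```

>>> play_rows([
  {"x": -0.06, "y": 0, "z": 0, "rx": 0, "ry": 0, "rz": 0},
  {"x": -0.06, "y": 0, "z": 0, "rx": 0, "ry": 0, "rz": 0},
  {"x": -0.06, "y": 0, "z": 0, "rx": 0, "ry": 0, "rz": 0},
])

```text
clock: 19.9
tool_pos: [0.6126, -0.0484, 0.0145]
orientation: [179.9, -0.1, -99.5]
force: [-0.1, -6.1, -0.2]
opening: 0.0338
gripper_force: 30.0
```

>>> play_rows([
  {"x": -0.06, "y": 0, "z": 0, "rx": 0, "ry": 0, "rz": 0},
  {"x": -0.06, "y": 0, "z": 0, "rx": 0, "ry": 0, "rz": 0},
  {"x": -0.06, "y": 0, "z": 0, "rx": 0, "ry": 0, "rz": 0},
])

```text
clock: 20.27
tool_pos: [0.6133, -0.0445, 0.0145]
orientation: [179.9, -0.1, -99.5]
force: [-0.3, -6.6, -1.0]
opening: 0.0339
gripper_force: 30.0
```

```bash
python3 -c "
from loc import *
st();snap('side','side6')"
```

```text
t 20.275 tcp [ 0.6133 -0.0445  0.0145] ori [ 1.7994e+02 -9.0000e-02 -9.9480e+01] nose gx,gy -0.0505 0.0008 F along -6.57 F [-0.3 -6.6 -1. ]
```

```bash
cat > idx.py <<'E'
from loc import *
def cen(f,x0,x1,y0,y1):
    im,c=load(f); h=cv2.cvtColor(im[y0:y1,x0:x1],cv2.COLOR_BGR2HSV)
    m=((h[...,0]>12)&(h[...,0]<30)&(h[...,1]>110)&(h[...,2]>90)).astype(np.uint8)
    _,l,s,ce=cv2.connectedComponentsWithStats(m); 
    if len(s)<2: return None,c,[]
    i=1+np.argmax(s[1:,4]); ys,xs=np.where(l==i); w=h[ys,xs,1].astype(float)
    return (xs@w/w.sum()+x0,ys@w/w.sum()+y0),c,s[1:,4].tolist()
G=lambda p:((p[:2]-C)@d*1e3).round(2)
E
python3 - <<'E'
from idx import *
R=[]
for f,b,fi in [('scene0',(196,212,228,242),0),('side0',(228,246,270,284),0),('wrist1',(290,325,72,98),1)]:
    p,c,s=cen(f,*b); print(f,np.round(p,2),s,[(z,G(onz(c,*p,z,fi))) for z in(.033,.036,.039)]); R.append(ray(c,*p,fi))
x,e=tri(R); print(x.round(4),np.round(e,4),G(x))
for f in('side6','side5'):
    p,c,s=cen(f,228,262,258,284);print(f,p,s,[(z,G(onz(c,*p,z))) for z in(.033,.036)])
E
```

```text
scene0 [203.2  233.59] [5] [(0.033, np.float64(-36.54)), (0.036, np.float64(-36.36)), (0.039, np.float64(-36.18))]
side0 [236.22 276.19] [5] [(0.033, np.float64(-36.04)), (0.036, np.float64(-34.2)), (0.039, np.float64(-32.35))]
wrist1 [306.42  85.43] [65] [(0.033, np.float64(-35.13)), (0.036, np.float64(-34.8)), (0.039, np.float64(-34.46))]
[0.6396 0.1079 0.0352] [0.0013 0.0006 0.0007] -35.4
side6 (np.float64(231.41608339538348), np.float64(260.6503350707371)) [56, 52, 5] [(0.033, np.float64(-61.46)), (0.036, np.float64(-59.52))]
side5 (np.float64(231.41698841698843), np.float64(260.64701514701517)) [56, 30, 5] [(0.033, np.float64(-61.47)), (0.036, np.float64(-59.53))]
```

>>> play_rows([
  {"x": -0.06, "y": 0, "z": 0, "rx": 0, "ry": 0, "rz": 0},
  {"x": -0.08, "y": 0, "z": 0, "rx": 0, "ry": 0, "rz": 0},
  {"x": -0.1, "y": 0, "z": 0, "rx": 0, "ry": 0, "rz": 0},
  {"x": -0.1, "y": 0, "z": 0, "rx": 0, "ry": 0, "rz": 0},
  {"x": -0.1, "y": 0, "z": 0, "rx": 0, "ry": 0, "rz": 0},
  {"x": -0.1, "y": 0, "z": 0, "rx": 0, "ry": 0, "rz": 0},
  {"x": -0.1, "y": 0, "z": 0, "rx": 0, "ry": 0, "rz": 0},
  {"x": -0.1, "y": 0, "z": 0, "rx": 0, "ry": 0, "rz": 0},
])

```text
clock: 21.32
tool_pos: [0.6162, -0.0263, 0.0145]
orientation: [179.9, -0.1, -99.5]
force: [0.5, -8.4, -0.3]
opening: 0.0339
gripper_force: 30.0
```

```bash
python3 - <<'E'
from idx import *
st();snap('side','side7');snap('scene','scene7')
for f,b in (('side5',(230,243,273,284)),('side6',(226,243,273,288)),('side7',(218,236,275,295)),('scene7',(178,206,228,248))):
    p,c,s=cen(f,*b);print(f,np.round(p,2) if p else p,s,G(onz(c,*p,.0352)) if p else 0)
E
```

```text
t 21.325 tcp [ 0.6162 -0.0263  0.0145] ori [ 1.7993e+02 -9.0000e-02 -9.9480e+01] nose gx,gy -0.032 0.0008 F along -8.19 F [ 0.5 -8.4 -0.3]
side5 [236.21 276.19] [5] -34.68
side6 [234.82 277.41] [5] -30.66
side7 [228.95 283.02] [1, 7] -13.02
scene7 [192.01 237.  ] [3] -12.47
```

>>> play_rows([
  {"x": -0.06, "y": 0, "z": 0, "rx": 0, "ry": 0, "rz": 0},
  {"x": -0.1, "y": 0, "z": 0, "rx": 0, "ry": 0, "rz": 0},
  {"x": -0.1, "y": 0, "z": 0, "rx": 0, "ry": 0, "rz": 0},
  {"x": -0.1, "y": 0, "z": 0, "rx": 0, "ry": 0, "rz": 0},
  {"x": -0.1, "y": 0, "z": 0, "rx": 0, "ry": 0, "rz": 0},
  {"x": -0.1, "y": 0, "z": 0, "rx": 0, "ry": 0, "rz": 0},
  {"x": -0.1, "y": 0, "z": 0, "rx": 0, "ry": 0, "rz": 0},
  {"x": -0.1, "y": 0, "z": 0, "rx": 0, "ry": 0, "rz": 0},
  {"x": -0.1, "y": 0, "z": 0, "rx": 0, "ry": 0, "rz": 0},
  {"x": -0.1, "y": 0, "z": 0, "rx": 0, "ry": 0, "rz": 0},
  {"x": -0.06, "y": 0, "z": 0, "rx": 0, "ry": 0, "rz": 0},
])

```text
clock: 22.8
tool_pos: [0.6204, -0.0011, 0.0144]
orientation: [179.9, -0.1, -99.5]
force: [-0.2, -7.1, 0.2]
opening: 0.0338
gripper_force: 30.0
```

```bash
python3 - <<'E'
from idx import *
st();b,_=snap('side','side8');a,_=snap('scene','scene8')
for f,bb in (('side8',(206,230,280,305)),('scene8',(170,200,228,248))):
    p,c,s=cen(f,*bb);print(f,np.round(p,2) if p else p,s,G(onz(c,*p,.0352)) if p else 0)
cv2.imwrite('pics/c4.png',np.hstack([crop(a,160,215,50,50,400,400),crop(b,200,270,50,50,400,400)]))
E
```

```text
t 22.8 tcp [ 0.6204 -0.0011  0.0144] ori [ 1.7992e+02 -1.0000e-01 -9.9480e+01] nose gx,gy -0.0065 0.0008 F along -7.03 F [-0.2 -7.1  0.2]
side8 [210.01 280.84] [13, 9] 5.16
scene8 [179.98 241.  ] [3] 13.1
```

View pics/c4.png

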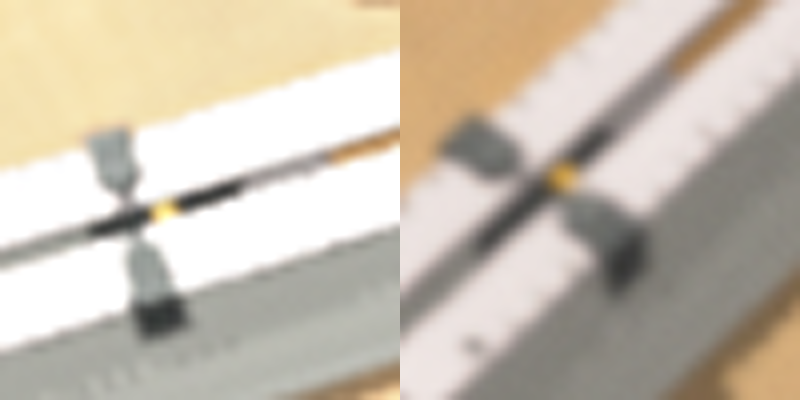

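Left (scene): the brass is at (165,211), and the pointer tips at about (125,195) and (137,232). Right (side): the brass is at (564,178), and the tips at about (522,171) and (563,201). The index is still short of the mark.

```bash
python3 - <<'E'
from idx import *
_,a=load('scene8');_,b=load('side8')
f=lambda x,y,x0,y0:((x+.5)/8-.5+x0,(y+.5)/8-.5+y0)
A=[f(*q,160,215) for q in((165,211),(125,195),(137,232))];B=[f(x-400,y,200,270) for x,y in((564,178),(522,171),(563,201))]
for P,c in((A,a),(B,b)): print([G(onz(c,*P[0],z)) for z in(.0352,.036)],[G(onz(c,*q,.039)) for q in P[1:]])
for i in range(3): x,e=tri([ray(a,*A[i]),ray(b,*B[i])]);print(x.round(4),np.round(e,4),G(x))
E
```

```text
[np.float64(12.66), np.float64(12.65)] [np.float64(21.02), np.float64(20.76)]
[np.float64(13.56), np.float64(14.0)] [np.float64(20.13), np.float64(20.95)]
[0.6472 0.1554 0.0346] [0.0011 0.0011] 12.77
[0.6532 0.1628 0.041 ] [0.0005 0.0005] 21.01
[0.641  0.1646 0.0398] [0.0013 0.0013] 20.85
```

>>> play_rows([
  {"x": -0.05, "y": 0, "z": 0, "rx": 0, "ry": 0, "rz": 0},
  {"x": -0.05, "y": 0, "z": 0, "rx": 0, "ry": 0, "rz": 0},
  {"x": -0.05, "y": 0, "z": 0, "rx": 0, "ry": 0, "rz": 0},
  {"x": -0.05, "y": 0, "z": 0, "rx": 0, "ry": 0, "rz": 0},
  {"x": -0.05, "y": 0, "z": 0, "rx": 0, "ry": 0, "rz": 0},
  {"x": 0, "y": 0, "z": 0, "rx": 0, "ry": 0, "rz": 0},
  {"x": 0, "y": 0, "z": 0, "rx": 0, "ry": 0, "rz": 0},
])

```text
clock: 23.78
tool_pos: [0.6215, 0.0051, 0.0145]
orientation: [179.9, -0.1, -99.5]
force: [-0.2, -5.5, -0.3]
opening: 0.0338
gripper_force: 30.0
```

```bash
python3 - <<'E'
from idx import *
st();b,_=snap('side','side9');a,_=snap('scene','scene9')
for f,bb in (('side8',(216,226,287,297)),('side9',(210,226,287,302)),('scene8',(176,186,236,246)),('scene9',(170,186,236,248))):
    im,c=load(f);x0,x1,y0,y1=bb;r=im[y0:y1,x0:x1].astype(float);w=np.clip(np.minimum(r[...,2],r[...,1])-r[...,0]-45,0,None)
    Y,X=np.mgrid[y0:y1,x0:x1];p=((w*X).sum()/w.sum(),(w*Y).sum()/w.sum());print(f,np.round(p,2),G(onz(c,*p,.0352)),(w>0).sum())
E
```

```text
t 23.775 tcp [0.6215 0.0051 0.0145] ori [ 1.7993e+02 -9.0000e-02 -9.9480e+01] nose gx,gy -0.0002 0.0007 F along -5.43 F [-0.2 -5.5 -0.3]
side8 [219.92 291.55] 13.26 7
side9 [217.92 293.5 ] 19.08 6
scene8 [180.09 240.83] 12.78 6
scene9 [177.26 241.86] 18.79 7
```

>>> play_rows([
  {"x": -0.04, "y": 0, "z": 0, "rx": 0, "ry": 0, "rz": 0},
  {"x": -0.03, "y": 0, "z": 0, "rx": 0, "ry": 0, "rz": 0},
  {"x": 0, "y": 0, "z": 0, "rx": 0, "ry": 0, "rz": 0},
  {"x": 0, "y": 0, "z": 0, "rx": 0, "ry": 0, "rz": 0},
])

```text
clock: 24.38
tool_pos: [0.6217, 0.0068, 0.0144]
orientation: [179.9, -0.1, -99.5]
force: [0.3, -7.4, -0.5]
opening: 0.0339
gripper_force: 30.0
```

```bash
python3 - <<'E'
from idx import *
st();b,_=snap('side','side10');a,_=snap('scene','scene10')
for f,bb in (('side10',(210,226,287,302)),('scene10',(170,186,236,248))):
    im,c=load(f);x0,x1,y0,y1=bb;r=im[y0:y1,x0:x1].astype(float);w=np.clip(np.minimum(r[...,2],r[...,1])-r[...,0]-45,0,None)
    Y,X=np.mgrid[y0:y1,x0:x1];p=((w*X).sum()/w.sum(),(w*Y).sum()/w.sum());print(f,np.round(p,2),G(onz(c,*p,.0352)),(w>0).sum())
E
```

```text
t 24.375 tcp [0.6217 0.0068 0.0144] ori [ 1.7993e+02 -9.0000e-02 -9.9490e+01] nose gx,gy 0.0015 0.0007 F along -7.22 F [ 0.3 -7.4 -0.5]
side10 [217.41 294.07] 20.69 9
scene10 [176.59 242.35] 20.35 5
```

>>> play_rows([
  {"x": 0.1, "y": 0, "z": 0, "rx": 0, "ry": 0, "rz": 0},
  {"x": 0.3, "y": 0, "z": 0, "rx": 0, "ry": 0, "rz": 0},
  {"x": 0.5, "y": 0, "z": 0, "rx": 0, "ry": 0, "rz": 0},
  {"x": 0.5, "y": 0, "z": 0, "rx": 0, "ry": 0, "rz": 0},
  {"x": 0.5, "y": 0, "z": 0, "rx": 0, "ry": 0, "rz": 0},
  {"x": 0.5, "y": 0, "z": 0, "rx": 0, "ry": 0, "rz": 0},
  {"x": 0.5, "y": 0, "z": 0, "rx": 0, "ry": 0, "rz": 0},
  {"x": 0.5, "y": 0, "z": 0, "rx": 0, "ry": 0, "rz": 0},
  {"x": 0.5, "y": 0, "z": 0, "rx": 0, "ry": 0, "rz": 0},
  {"x": 0.5, "y": 0, "z": 0, "rx": 0, "ry": 0, "rz": 0},
  {"x": 0.5, "y": 0, "z": 0, "rx": 0, "ry": 0, "rz": 0},
  {"x": 0.5, "y": 0, "z": 0, "rx": 0, "ry": 0, "rz": 0},
  {"x": 0.2, "y": 0, "z": 0, "rx": 0, "ry": 0, "rz": 0},
  {"x": 0, "y": 0, "z": 0, "rx": 0, "ry": 0, "rz": 0},
])

```text
clock: 26.22
tool_pos: [0.5994, -0.1303, 0.0145]
orientation: [180.0, 0.0, -99.5]
force: [-1.0, 0.0, -1.7]
opening: 0.0333
gripper_force: 30.0
```

>>> play_rows([
  {"x": 0, "y": 0, "z": 0.15, "rx": 0, "ry": 0, "rz": 0},
  {"x": 0, "y": 0, "z": 0.15, "rx": 0, "ry": 0, "rz": 0},
  {"x": 0, "y": 0, "z": 0.08, "rx": 0, "ry": 0, "rz": 0},
  {"x": 0, "y": 0, "z": 0, "rx": 0, "ry": 0, "rz": 0},
  {"x": 0, "y": 0, "z": 0, "rx": 0, "ry": 0, "rz": 0},
])

```text
clock: 26.85
tool_pos: [0.5995, -0.1299, 0.005]
orientation: [-180.0, -0.0, -99.4]
force: [0.1, 0.2, -1.9]
opening: 0.0338
gripper_force: 30.0
```

```bash
python3 -c "
from loc import *
st()"
```

```text
t 26.85 tcp [ 0.5995 -0.1299  0.005 ] ori [-180.     -0.    -99.44] nose gx,gy -0.137 0.0006 F along 0.18 F [ 0.1  0.2 -1.9]
```

>>> play_rows([
  {"x": 0, "y": 0, "z": 0, "rx": 0, "ry": 0, "rz": 0},
  {"x": 0, "y": 0, "z": 0, "rx": 0, "ry": 0, "rz": 0},
  {"x": 0, "y": 0, "z": 0, "rx": 0, "ry": 0, "rz": 0},
  {"x": 0, "y": 0, "z": 0, "rx": 0, "ry": 0, "rz": 0},
  {"x": 0, "y": 0, "z": 0, "rx": 0, "ry": 0, "rz": 0},
  {"x": 0, "y": 0, "z": -0.3, "rx": 0, "ry": 0, "rz": 0},
  {"x": 0, "y": 0, "z": -0.8, "rx": 0, "ry": 0, "rz": 0},
  {"x": 0, "y": 0, "z": -1, "rx": 0, "ry": 0, "rz": 0},
  {"x": 0, "y": 0, "z": -1, "rx": 0, "ry": 0, "rz": 0},
  {"x": 0, "y": 0, "z": -1, "rx": 0, "ry": 0, "rz": 0},
  {"x": 0, "y": 0, "z": -0.6, "rx": 0, "ry": 0, "rz": 0},
  {"x": 0, "y": 0, "z": 0, "rx": 0, "ry": 0, "rz": 0},
  {"x": 0, "y": 0, "z": 0, "rx": 0, "ry": 0, "rz": 0},
], fingers=1)

```text
clock: 28.48
tool_pos: [0.5988, -0.1299, 0.1216]
orientation: [179.9, -0.0, -99.5]
force: [-0.3, 0.3, -0.5]
opening: 0.0876
gripper_force: 0.0
```

```bash
python3 - <<'E'
from idx import *
st();snap('side','side11');snap('scene','scene11')
for f,bb in (('side11',(210,226,287,302)),('scene11',(170,186,236,248))):
    im,c=load(f);x0,x1,y0,y1=bb;r=im[y0:y1,x0:x1].astype(float);w=np.clip(np.minimum(r[...,2],r[...,1])-r[...,0]-45,0,None)
    Y,X=np.mgrid[y0:y1,x0:x1];p=((w*X).sum()/w.sum(),(w*Y).sum()/w.sum());print(f,np.round(p,2),G(onz(c,*p,.0352)),(w>0).sum())
# nose cap in side view: light grey blob near the expected place (z=.02)
im,c=load('side11');f=210/np.tan(np.radians(c['vertical_fov'])/2)
q=Ro.from_euler('xyz',c['rotation'],degrees=True).inv().apply(np.append(C+d*-.149,.02)-c['position'])
u,v=int(c['cx']+f*q[0]/-q[2]),int(c['cy']-f*q[1]/-q[2])
h=cv2.cvtColor(im[v-20:v+20,u-20:u+20],cv2.COLOR_BGR2HSV);m=((h[...,1]<70)&(h[...,2]>100)).astype(np.uint8)
_,l,s,ce=cv2.connectedComponentsWithStats(m)
for k in range(1,len(s)):
    if s[k,4]>15: p=onz(c,ce[k][0]+u-20,ce[k][1]+v-20,.017);print('blob',s[k],p.round(3),G(p))
E
```

```text
t 28.475 tcp [ 0.5988 -0.1299  0.1216] ori [179.92  -0.   -99.46] nose gx,gy -0.1371 0.0013 F along 0.23 F [-0.3  0.3 -0.5]
side11 [217.42 294.08] 20.69 9
scene11 [176.57 242.31] 20.35 6
blob [ 15  16  14  16 166] [0.616 0.001 0.017] -144.73
blob [  0  33  20   7 100] [0.621 0.046 0.017] -99.65
```

```bash
python3 -c "
from plant import workorder
print(workorder.close_job())"
```

```text
the job is handed in; nothing more can be done
None
```

The job is handed in, with no verdict returned: the index measured within about 1 mm of the pointers, and the stick was released on the bench with its nose about 50 mm out of the gauge's mouth.

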